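# Clip a whetstone into its sharpening holder

### The arm

A 6-joint arm with a two-finger parallel gripper is mounted at the origin on a cart in front of the work surface, level with it; the furniture and walls round the work are solid. World frame = base frame: x ahead of the robot, y to its left, z up, the work surface at z = 0. Lengths are in mm, angles in rad, forces in N, time in s.
With the tool pointing down it reaches from about 225 to 875 mm from the base axis. Payload 3.4 kg.
Tool frame: the origin (TCP) lies between the finger pads; the fingertips stand 25 mm ahead of it and the grasp point (between the pads) lies 6 mm ahead of it; z points along the fingers, y is the line along which they close (so a half turn about z gives the same grasp; the last joint's range is limited). The gripper opens to 85 mm and grips with 20 to 120 N. Pads are 22 mm wide; open, the fingers measure 114 mm over their backs; the gripper's body (76 mm by 85 mm) begins 54 mm behind the grasp point. The pads swing forward as they close: fully open they stand 13 mm farther back than shut.
Start: joints at [-1.304, 0.276, 1.505, -0, 1.361, -0.121], TCP at [217.439, -532.335, 256.328] pointing down, gripper open.
Joint ranges: [-2.89, 2.89], [-0.75, 2.08], [0.22, 2.7], [-1.18, 4.32], [0.11, 2.71], [-2.7, 2.7]. Speed limits (rad/s): [2.57, 2.57, 3.14, 3.14, 3.14, 3.14].

### API

Orientations are given as a unit quaternion [x, y, z, w].
In Python, from bench import env gives the robot as it stands.
- The arm moves only by the tool move_arm, never from a script. Its argument "plan" is a list of rows, each a list of 6 numbers: the shift along the world's x, y, z in cm, then the turn, a rotation vector about the world's x, y, z in degrees. A call has exactly 5 rows; each row shifts and turns the commanded pose from where the row before left it; what a row does not reach is not made up. A row lasts 1/8 s, in which the tool goes at most 62.5 mm and 10.7 degrees, less where a joint would pass 70% of its speed; a pose out of reach is approached as far as the arm can. A call is refused whole if a number of a shift passes 6.25 or a number of a turn 10.7, either way. A call with a gripper value outside its range is refused whole. "claw" is the opening, from 0 (shut) to 1 (fully open), set as the call begins (left out, the last holds). The fingers move at their own pace and stop on an object; "force" is the grip in N (left out, the last holds). Time passes only in rows, so rows that do not move let the fingers close, or fill a call up. It gives the time, the measured TCP pose, the force, the opening and the grip force at its end, in the units of the state.
- env.read_state(): the state, without advancing time (a new reading comes with each control period).
- env.read_camera(name): name is "scene" or "top"; returns (picture, depth): 384x512x3 uint8, blue, green, red; 384x512 float32, mm along the optical axis (not along the pixel's ray), 0 where there is no reading.
- env.camera_info(name): a dict with "mtx" (3x3 intrinsics, pixels), "origin" and "rotation" of the camera in the world. Camera axes: x right, y up, looking along -z (the intrinsics and any distortion apply to the point x, -y, -z); pixel columns grow to the right and rows downward; lengths in mm; the calibration is good to about 2 mm. A picture is of the moment at which its call begins. camera_info takes no time and is no camera call.
- env.job_done(): hands the job in; it is judged then, once.
Trained networks look in the newest picture that a camera, given by its name, has taken for a name from the list of things; names that differ only in an ending like _2 or _b are one class to them, and where a whole thing is asked for, a point or a joint stands for the part that bears it (a point fixed in the world has none). Each returns a list of dicts, best first, with "p" (0 to 1); they miss things now and then, are a little off and sometimes report something else, mostly with a low value. They report only what shows in the picture. A call takes as long as a camera call. They do not tell look-alikes from the thing itself.
- env.spot_in(label, camera): "box" ([left, top, width, height] as shares, 0 to 1, of the picture: columns of its width, rows of its height, round what is visible of it).
The state is a dict: "clock": time; "qpos": joint angles; "joint_vel": joint speeds; "joint_torque": joint torques, N m; "ee_pos": TCP position; "orientation": TCP orientation; "ft_force": force on the tool from outside, world axes, zero at the start; "wrist_torque": the same for the moment, N m; "finger_gap": opening from 0.0 (shut) to 1.0 (fully open); "gripper_force": force on a finger pad.
Only numpy, scipy, OpenCV 4.12 (cv2) and the standard library are available. Lean on these libraries where they do the work, as an engineer would, in place of code of your own. Each camera call takes 0.05 s, during which the arm holds its last target. There are 200 camera calls.

### The job

Get the whetstone ready for sharpening: draw the holder's sprung curved arm back until it stays open by itself and let go of it, then lay the stone flat on the holder's bed along the fixed fence and slide it gently home until you feel it bear on the end stop. Then bring the arm back by its post without letting it snap, so that it holds the stone against fence and stop, and let go; never shove hard against the stop, and leave the other things where they stand.

Things in the scene. Friction and masses are not known exactly. Their poses are not given: they have to be found in the camera images.
- holder: Fixed sharpening-stone holder: wooden bed 270 (x) x 135 (y) mm, top 16 mm above the worktop. Origin on the worktop; bed spans x -135..+135, y -90..+45 mm; z up. On its +y side a fixed steel fence along x (x -65..+65), inner face at y = +30 mm, 10 mm high above the bed. The curved arm is on the -y side, the end stop at the +x end.
- end_stop: Slotted plate fixed on the bed; origin on the bed top at holder x +60, y +7 mm. Carries a stop block 34 mm wide, 12 mm high, clamped in the slot: its face, looking to -x, stands anywhere from 6 mm before to 6 mm behind this origin. That is not measured: feel for it. Never press it with more than 20 N; 3 to 8 N is right.
- clip (a joint): Angle of the sprung curved steel arm about its upright pivot (rad): 0 shut with no stone, 0.15 to 0.35 with its nose on the stone's cut corner, 1.0 fully open (hard stop). Grows anticlockwise from above. Over-centre spring: below 0.75 it pulls shut (up to about 8 N at the post) and snaps if let go, above 0.75 it pulls open and stays.
- pivot (a point): The arm's pivot axis at the bed top: holder x -4.5, y -66.5 mm. The arm lies 2 to 12 mm above the bed; the boss on the pivot is 20 mm in diameter, 16.5 mm high.
- post_top (a point): Top centre of the arm's upright round finger post: 12 mm in diameter, its top 62 mm above the bed, bare from 12 mm above the bed up (the seated stone is 30 mm high). Stands 85 mm from the pivot axis, in the direction 146.7 degrees + the arm's angle from the holder's x axis. Moves with the arm.
- stone: Grey whetstone, a flat block 120 (x) x 46 (y) x 30 (z) mm, upright edges cut at 45 degrees by 12 mm at all four corners (both ends and both faces alike), about 0.34 kg (0.8 to 1.25 of it). Origin at the centre of its underside. Lies on the worktop to the right of the holder at the start.
- garlic: Loose garlic bulb, 56 mm, bystander; origin at its underside. Leave alone.
- tumbler: Loose clear tumbler, 80 mm wide, 91 mm high, bystander; origin at its underside. Leave alone.
- tape_roll: Loose roll of tape lying flat, 104 mm across, 25 mm high, bystander; origin at its underside. Leave alone.
- bed (a point): Bed top at holder x 0, y +7 mm. The stone belongs flat on the bed, long axis along x, long side on the fence, one end on the end stop: its origin then lies on the line through this point along the holder's x, within 6 mm of the point. Axes as the holder's.
Mind the look-alikes: they are no part of the job. Leave any turquoise look-alike of the stone alone.

How it is judged:
By the outcome, as a careful person would: the job done as asked, in the order asked, and still so for the second after the job is handed in, with the robot touching nothing.
It also fails if it takes over 72 s, if anything falls off the work surface, if the arm or the gripper's body presses on something with over 40 N, if the wrist force passes 120 N, or if a joint passes its speed limit or range.

## Working session

There is one attempt and no reset: what is moved stays moved. The work goes in short steps, Python scripts to look and compute and a tool call to move; the robot and the scene stay as the last step left them, time stands still between calls to the robot, and variables do not carry over. Pictures are saved under pics/ and viewed, at most 10 in all, crops included, and the job is handed in when it is done.

Besides the shell and the picture viewer there is one more tool, called after "Request:" by a JSON object that holds its "op" and its "data", one argument or row to a line. move_arm: Moves the arm, as the interface text tells. Its arguments: {"type":"object","properties":{"plan":{"type":"array","items":{"type":"array","items":{"type":"number"}}},"claw":{"type":"number"},"force":{"type":"number"}},"required":["plan"]}

```bash
mkdir -p pics
cat > h.py <<'E'
import numpy as np, cv2
from bench import env
def cam(n):
    i=env.camera_info(n); return np.array(i["mtx"]),np.array(i["origin"],float),np.array(i["rotation"],float).reshape(3,3)
def cloud(n,d):
    K,o,R=cam(n); v,u=np.mgrid[:384,:512]
    p=np.stack([(u-K[0,2])/K[0,0]*d,-(v-K[1,2])/K[1,1]*d,-d],-1)
    P=p@R.T+o; P[d<=0]=np.nan; return P
def proj(n,X):
    K,o,R=cam(n); c=(np.atleast_2d(X)-o)@R
    return np.stack([K[0,0]*c[:,0]/-c[:,2]+K[0,2],-K[1,1]*c[:,1]/-c[:,2]+K[1,2]],-1)
E
python3 - <<'E'
from h import *
for n in("top","scene"):
    im,d=env.read_camera(n); cv2.imwrite(f"pics/{n}0.png",im); np.save(n+"0.npy",d)
    print(n,env.camera_info(n))
    P=cloud(n,d)
    for l in("holder","end_stop","clip","post_top","stone","garlic","tumbler","tape_roll"):
        for r in env.spot_in(l,n)[:3]:
            b=np.array(r["box"])*[512,384,512,384]; u,v=(b[:2]+b[2:]/2).astype(int)
            print(l,round(r["p"],2),b.round(),P[v,u].round())
print(env.read_state())
E
```

```text
top {'mtx': array([[416.80115246,   0.        , 259.79272637],
       [  0.        , 416.80115246, 192.07850031],
       [  0.        ,   0.        ,   1.        ]]), 'origin': array([ 404.68260958, -122.3820318 , 1153.18930151]), 'rotation': array([-0.05028797,  0.04772603,  0.71360074, -0.69711357])}Traceback (most recent call last):
  File "<stdin>", line 5, in <module>
  File "h.py", line 6, in cloud
    K,o,R=cam(n); v,u=np.mgrid[:384,:512]
          ~~~^^^
  File "h.py", line 4, in cam
    i=env.camera_info(n); return np.array(i["mtx"]),np.array(i["origin"],float),np.array(i["rotation"],float).reshape(3,3)
                                                                                ~~~~~~~~~~~~~~~~~~~~~~~~~~~~~~~~~~~~~^^^^^
ValueError: cannot reshape array of size 4 into shape (3,3)
```

```bash
sed -i 's/np.array(i\["rotation"\],float).reshape(3,3)/Rot.from_quat(i["rotation"]).as_matrix()/; 1a from scipy.spatial.transform import Rotation as Rot' h.py
python3 - <<'E'
from h import *
for n in("top","scene"):
    im,d=env.read_camera(n); cv2.imwrite(f"pics/{n}0.png",im); np.save(n+"0.npy",d)
    P=cloud(n,d); print(n,cam(n)[1:])
    for l in("holder","end_stop","clip","post_top","stone","garlic","tumbler","tape_roll"):
        for r in env.spot_in(l,n)[:3]:
            b=np.array(r["box"])*[512,384,512,384]; u,v=(b[:2]+b[2:]/2).astype(int)
            print(l,round(r["p"],2),b.round(),P[v,u].round())
print(env.read_state())
E
```

```text
top (array([ 404.68260958, -122.3820318 , 1153.18930151]), array([[-0.02300759,  0.99012143, -0.13831199],
       [-0.99972161, -0.0235098 , -0.00199819],
       [-0.00523014,  0.13822751,  0.99038669]]))
holder 0.92 [175. 141.  51.  97.] [576.  45.  16.]
end_stop 0.67 [188. 144.   7.  22.] [670.  67.  29.]
clip 0.68 [174. 141.  53.  94.] [579.  42.  17.]
clip 0.48 [190. 185.  31.  32.] [545.  31.  17.]
post_top 0.59 [190. 187.  30.  31.] [540.  34.  15.]
stone 0.67 [343. 189.  33.  43.] [ 506. -387.   29.]
stone 0.61 [298. 184.  21.  42.] [ 523. -250.   31.]
garlic 0.69 [297. 183.  20.  46.] [ 523. -247.   32.]
garlic 0.6 [280. 115.  18.  19.] [ 746. -205.   46.]
tumbler 0.61 [150. 264.  34.  31.] [337. 135.  13.]
tape_roll 0.75 [246. 253.  39.  43.] [ 338. -129.   -4.]
scene (array([-300.75850079,  579.38857151,  860.89342107]), array([[-0.64114779,  0.43888827, -0.62952887],
       [-0.76740676, -0.37099562,  0.52292362],
       [-0.00404741,  0.81837604,  0.57466884]]))
holder 0.66 [166. 196.  86.  61.] [570.  50.  17.]
end_stop 0.44 [175. 204.  16.  17.] [661.  76.  27.]
clip 0.
[... 369 characters left out ...]
, 'qpos': array([-1.30394077e+00,  2.75885950e-01,  1.50488267e+00,  1.50422049e-05,
        1.36071249e+00, -1.20976235e-01]), 'joint_vel': array([-0.00049877,  0.00068118,  0.00290933,  0.00035865,  0.00033851,
       -0.00054358]), 'joint_torque': array([-1.10278113e-03, -4.16656923e+01, -2.46102405e+01, -2.02413426e-04,
        3.79904577e-04,  5.22050030e-07]), 'ee_pos': array([ 217.47596649, -532.32306293,  256.34294949]), 'orientation': array([9.81257457e-01, 1.92701324e-01, 1.14003871e-05, 5.50840143e-05]), 'ft_force': array([-0.10437487, -0.25292279, -0.00179854]), 'wrist_torque': array([-0.0147542 , -0.0112637 ,  0.03183373]), 'gripper_force': 0.0, 'finger_gap': 1.0013491161929275}
```

View pics/top0.png

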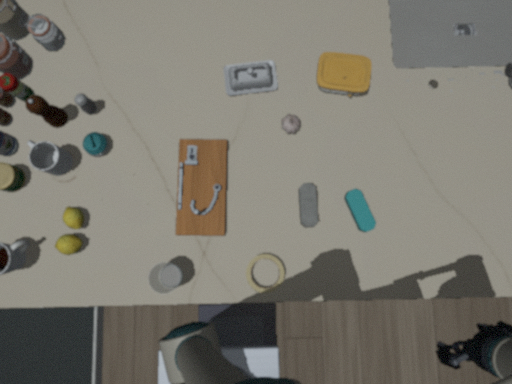

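View pics/scene0.png

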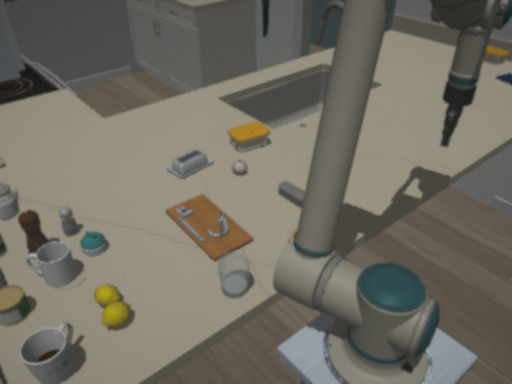

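The top view shows the grey stone at about (309,204) and the turquoise look-alike at (360,210). The holder is at (201,188), with the fence on the left, the end stop at the top, and the arm's post near (217,187). The tumbler stands at (167,276), near the lower end of the holder.

```bash
cat >> h.py <<'E'
def toplane(n,uv,z):
    K,o,R=cam(n); uv=np.atleast_2d(uv).astype(float)
    r=np.stack([(uv[:,0]-K[0,2])/K[0,0],-(uv[:,1]-K[1,2])/K[1,1],-np.ones(len(uv))],-1)@R.T
    return o+r*((z-o[2])/r[:,2])[:,None]
def big(mask):
    k,l,s,c=cv2.connectedComponentsWithStats(mask.astype(np.uint8)); return l==1+np.argmax(s[1:,4])
E
python3 - <<'E'
from h import *
im=cv2.imread("pics/top0.png"); d=np.load("top0.npy"); P=cloud("top",d)
hsv=cv2.cvtColor(im,cv2.COLOR_BGR2HSV); v,u=np.mgrid[:384,:512]
m=(hsv[...,1]>110)&(hsv[...,0]<20)&(u>165)&(u<240)&(v>125)&(v<250); m=cv2.morphologyEx(m.astype(np.uint8),cv2.MORPH_CLOSE,np.ones((9,9)))
m=big(m); uv=np.argwhere(m)[:,::-1]
print("bed z",np.nanmedian(P[m][:,2]))
r=cv2.minAreaRect(toplane("top",uv,16)[:,:2].astype(np.float32)); print("bed",r, cv2.boxPoints(r).round(1))
t=np.nanmedian(P[250:260,300:400,2]) ; print("table z",np.nanmedian(P[100:130,200:270,2]))
for nm,c in(("stone",(298,184,21,46)),("teal",(343,185,34,50))):
    w=np.zeros(m.shape,bool); w[c[1]-6:c[1]+c[3]+6,c[0]-6:c[0]+c[2]+6]=1
    mm=big(w&(P[...,2]>20)); uv=np.argwhere(mm)[:,::-1]
    r=cv2.minAreaRect(toplane("top",uv,30)[:,:2].astype(np.float32)); print(nm,r,np.nanmedian(P[mm][:,2]),hsv[mm].mean(0))
for n in("top","scene"):
    dd=np.load(n+"0.npy"); Q=cloud(n,dd)
    b=(abs(Q[...,0]-570)<140)&(abs(Q[...,1]-45)<70)
    s=b&(Q[...,2]>60)&(Q[...,2]<90); print(n,"post",s.sum(),Q[s].mean(0).round(1),Q[s].max(0).round(1),np.argwhere(s).mean(0))
    s=b&(Q[...,2]>23)&(Q[...,2]<34); print(Q[s].round(0)[::3].tolist()[:60])
x=cv2.resize(im[130:250,150:290],None,fx=5,fy=5,interpolation=cv2.INTER_CUBIC); cv2.imwrite("pics/crop.png",x)
E
```

```text
bed z 16.360901417416585
bed ((583.7144775390625, 39.69599151611328), (130.66854858398438, 262.8232727050781), 87.93592071533203) [[450.  -20.9]
 [712.7 -30.3]
 [717.4 100.3]
 [454.7 109.7]]
table z 0.07855847460382392
stone ((523.545654296875, -248.99795532226562), (120.0829849243164, 46.725364685058594), 1.6727392673492432) 29.93976751645539 [ 72.35457064   8.14819945 109.00969529]
teal ((505.8465881347656, -389.35284423828125), (119.59104919433594, 48.26753234863281), 21.35831069946289) 29.99685377762944 [ 90.63624161 127.34630872 126.7852349 ]
top post 21 [507.4  46.6  75.8] [512.1  51.4  79.8] [211.80952381 195.95238095]
[[703.0, -4.0, 23.0], [673.0, 71.0, 24.0], [673.0, 60.0, 24.0], [670.0, 67.0, 29.0], [667.0, 70.0, 28.0], [666.0, 62.0, 30.0], [665.0, 71.0, 25.0], [664.0, 62.0, 26.0], [662.0, 73.0, 27.0], [662.0, 60.0, 23.0], [660.0, 68.0, 23.0], [656.0, 82.0, 26.0], [656.0, 73.0, 27.0], [656.0, 65.0, 27.0], [654.0, 84.0, 26.0], [653.0, 76.0, 26.0], [653.0, 68.0, 25.0], [653.0, 60.0, 26.0], [651.0, 84.0, 26.0], [650.0, 70.0, 27.0], [649.0, 62.0, 30.0], [649.0, 54.0, 29.0], [64
[... 1426 characters left out ...]
27.0], [578.0, 8.0, 24.0], [571.0, 2.0, 25.0], [646.0, 103.0, 27.0], [643.0, 95.0, 25.0], [561.0, 2.0, 28.0], [637.0, 98.0, 27.0], [559.0, 7.0, 27.0], [555.0, -1.0, 26.0], [635.0, 97.0, 23.0], [556.0, 3.0, 23.0], [627.0, 104.0, 28.0], [623.0, 96.0, 27.0], [543.0, 5.0, 29.0], [546.0, 10.0, 26.0], [617.0, 100.0, 25.0], [613.0, 93.0, 24.0], [538.0, 8.0, 26.0], [612.0, 101.0, 25.0], [605.0, 95.0, 26.0], [534.0, 11.0, 27.0], [604.0, 102.0, 27.0], [529.0, 18.0, 30.0], [602.0, 103.0, 25.0], [593.0, 98.0, 28.0], [526.0, 17.0, 27.0], [594.0, 102.0, 26.0], [586.0, 96.0, 28.0], [520.0, 18.0, 28.0], [586.0, 103.0, 28.0], [522.0, 24.0, 26.0], [518.0, 16.0, 24.0], [578.0, 98.0, 27.0], [514.0, 26.0, 28.0]]
```

View pics/crop.png

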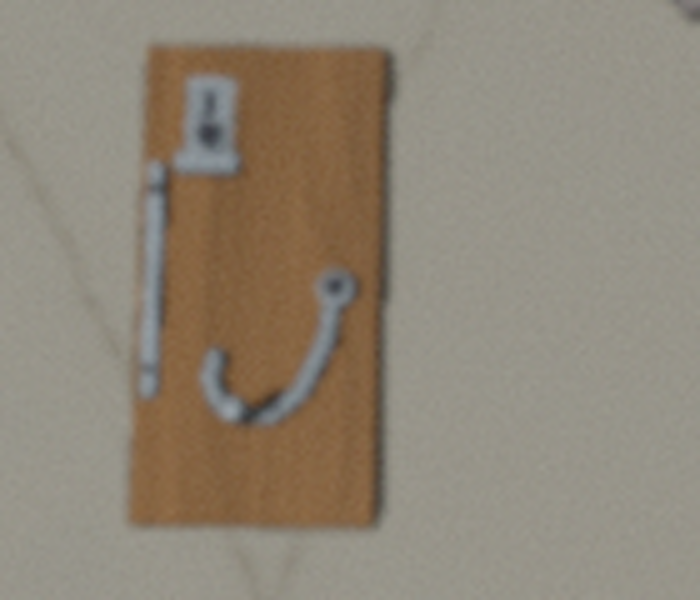

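Request:
{"op": "move_arm", "data": {
  "plan": [
    [2.4, 4.8, 0, 0, 0, -5.8],
    [2.4, 4.8, 0, 0, 0, -5.8],
    [2.4, 4.8, 0, 0, 0, -5.8],
    [2.4, 4.8, 0, 0, 0, -5.8],
    [2.4, 4.8, 0, 0, 0, -5.8]
  ],
  "claw": 0.6,
  "force": 30
}}

```text
clock: 1.58
ee_pos: [338.0, -290.8, 256.5]
orientation: [0.998, -0.061, 0.0, 0.0]
ft_force: [0.9, -0.7, -0.3]
finger_gap: 0.604
gripper_force: 0.0
```

Request:
{"op": "move_arm", "data": {
  "plan": [
    [2.4, 4.8, 0, 0, 0, 0],
    [2.4, 4.8, 0, 0, 0, 0],
    [2.4, 4.8, 0, 0, 0, 0],
    [2.4, 4.8, 0, 0, 0, 0],
    [2.4, 4.8, 0, 0, 0, 0]
  ]
}}

```text
clock: 2.2
ee_pos: [458.1, -50.7, 256.7]
orientation: [0.998, -0.059, 0.001, 0.0]
ft_force: [-0.2, -1.1, -0.1]
finger_gap: 0.599
gripper_force: 0.0
```

Request:
{"op": "move_arm", "data": {
  "plan": [
    [2.5, 4.9, -1, 0, 0, 0],
    [2.5, 5.0, -3.2, 0, 0, 0],
    [0, 0, -5, 0, 0, 0],
    [0, 0, -5, 0, 0, 0],
    [0, 0, -2, 0, 0, 0]
  ]
}}

```text
clock: 2.82
ee_pos: [504.7, 45.6, 92.5]
orientation: [0.998, -0.059, -0.003, 0.0]
ft_force: [-0.2, -0.1, 0.8]
finger_gap: 0.599
gripper_force: 0.0
```

Run:
```python
from h import *
n="scene"; im,d=env.read_camera(n); Q=cloud(n,d)
s=env.read_state(); print(s["ee_pos"],s["ft_force"])
p=proj(n,[507.4,46.6,78])[0].astype(int); print(p)
x=im[p[1]-60:p[1]+40,p[0]-60:p[0]+60]; cv2.imwrite("pics/s1.png",cv2.resize(x,None,fx=6,fy=6,interpolation=cv2.INTER_CUBIC))
```

```text
[503.9735278   45.50688308  91.1498917 ] [-0.36840289 -0.10772523 -0.43294211]
[220 219]
```

View pics/s1.png

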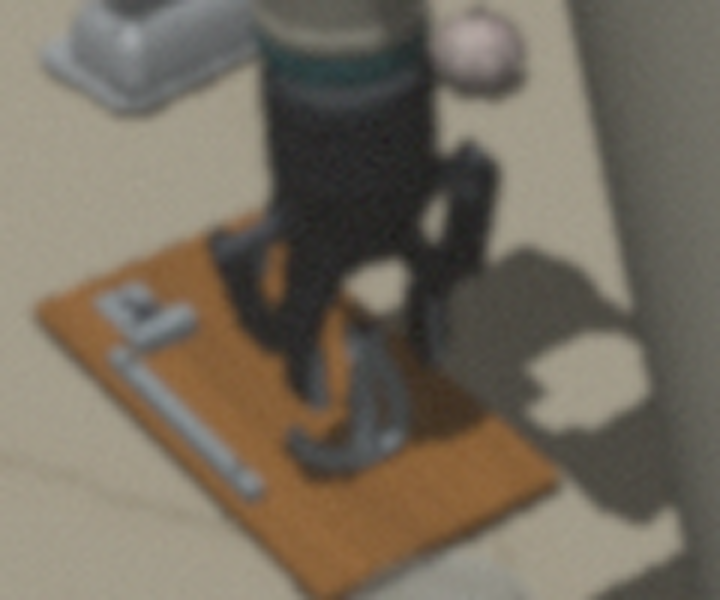

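The crop shows the post, with its top at about (360,325), standing between the open fingers at about (310,390) and (425,345). Next I'll lower and close on it.

Request:
{"op": "move_arm", "data": {
  "plan": [
    [0.3, 0.1, -1.7, 0, 0, 0],
    [0, 0, 0, 0, 0, 0],
    [0, 0, 0, 0, 0, 0],
    [0, 0, 0, 0, 0, 0],
    [0, 0, 0, 0, 0, 0]
  ]
}}

```text
clock: 3.5
ee_pos: [510.0, 46.1, 79.0]
orientation: [0.998, -0.059, 0.001, 0.0]
ft_force: [0.6, -0.1, -0.3]
finger_gap: 0.604
gripper_force: 0.0
```

Request:
{"op": "move_arm", "data": {
  "plan": [
    [0, 0, 0, 0, 0, 0],
    [0, 0, 0, 0, 0, 0],
    [0, 0, 0, 0, 0, 0],
    [0, 0, 0, 0, 0, 0],
    [0, 0, 0, 0, 0, 0]
  ],
  "claw": 0,
  "force": 25
}}

```text
clock: 4.12
ee_pos: [509.7, 46.5, 78.4]
orientation: [0.998, -0.059, 0.0, -0.0]
ft_force: [-0.7, 2.7, 2.3]
finger_gap: 0.125
gripper_force: 25.0
```

Request:
{"op": "move_arm", "data": {
  "plan": [
    [-0.43, -0.68, 0, 0, 0, 0],
    [-0.37, -0.72, 0, 0, 0, 0],
    [-0.3, -0.75, 0, 0, 0, 0],
    [-0.23, -0.77, 0, 0, 0, 0],
    [-0.15, -0.79, 0, 0, 0, 0]
  ]
}}

```text
clock: 4.75
ee_pos: [492.9, 11.4, 78.3]
orientation: [0.998, -0.06, -0.002, -0.002]
ft_force: [-3.4, 10.1, 7.7]
finger_gap: 0.13
gripper_force: 25.7
```

Request:
{"op": "move_arm", "data": {
  "plan": [
    [-0.08, -0.8, 0, 0, 0, 0],
    [0, -0.81, 0, 0, 0, 0],
    [0.08, -0.8, 0, 0, 0, 0],
    [0.15, -0.79, 0, 0, 0, 0],
    [0.23, -0.77, 0, 0, 0, 0]
  ]
}}

```text
clock: 5.38
ee_pos: [498.1, -31.7, 78.2]
orientation: [0.998, -0.059, -0.001, 0.001]
ft_force: [-2.9, -2.3, 3.2]
finger_gap: 0.13
gripper_force: 25.4
```

Request:
{"op": "move_arm", "data": {
  "plan": [
    [0, 0, 0, 0, 0, 0],
    [0, 0, 0, 0, 0, 0],
    [0, 0, 0, 0, 0, 0],
    [0, 0, 0, 0, 0, 0],
    [0, 0, 0, 0, 0, 0]
  ]
}}

```text
clock: 6.0
ee_pos: [498.8, -32.9, 78.3]
orientation: [0.998, -0.059, -0.0, 0.002]
ft_force: [-4.0, -5.7, 3.3]
finger_gap: 0.127
gripper_force: 25.5
```

Request:
{"op": "move_arm", "data": {
  "plan": [
    [0, 0, 0, 0, 0, 0],
    [0, 0, 0, 0, 0, 0],
    [0, 0, 0, 0, 0, 0],
    [0, 0, 5, 0, 0, 0],
    [0, 0, 5, 0, 0, 0]
  ],
  "claw": 0.6
}}

```text
clock: 6.62
ee_pos: [498.4, -30.4, 178.9]
orientation: [0.998, -0.059, -0.001, -0.0]
ft_force: [1.3, -0.5, 0.8]
finger_gap: 0.597
gripper_force: 0.0
```

Request:
{"op": "move_arm", "data": {
  "plan": [
    [0.5, -4.3, 0, 0, 0, 4.3],
    [0.5, -4.3, 0, 0, 0, 4.2],
    [0.5, -4.3, 0, 0, 0, 0],
    [0.5, -4.3, 0, 0, 0, 0],
    [0.5, -4.3, 0, 0, 0, 0]
  ],
  "claw": 0.9
}}

```text
clock: 7.25
ee_pos: [524.0, -246.9, 178.2]
orientation: [1.0, 0.015, 0.0, -0.0]
ft_force: [0.5, 1.1, 0.4]
finger_gap: 0.899
gripper_force: 0.0
```

Run:
```python
from h import *
for n in("top","scene"):
    im,d=env.read_camera(n); Q=cloud(n,d); cv2.imwrite(f"pics/{n}2.png",im)
    b=(abs(Q[...,0]-570)<140)&(abs(Q[...,1]-35)<110)&(Q[...,2]>45)&(Q[...,2]<90)
    print(n,b.sum(),Q[b].mean(0).round(1))
s=env.read_state(); print(s["ee_pos"],s["ft_force"],Rot.from_quat(s["orientation"]).as_matrix()[:,0])
```

```text
top 20 [497.4 -34.5  75. ]
scene 42 [496.9 -31.9  63.6]
[ 524.76865881 -250.00261854  178.0588504 ] [ 0.3821071  -0.06709441 -0.03981956] [0.99964398 0.02662963 0.00166866]
```

Request:
{"op": "move_arm", "data": {
  "plan": [
    [-0.1, 0.1, -5, 0, 0, 0],
    [0, 0, -5, 0, 0, 0],
    [0, 0, -3, 0, 0, 0],
    [0, 0, -1.1, 0, 0, 0],
    [0, 0, 0, 0, 0, 0]
  ]
}}

```text
clock: 7.98
ee_pos: [522.8, -244.1, 37.1]
orientation: [1.0, 0.015, -0.0, -0.0]
ft_force: [-0.2, -0.7, 0.2]
finger_gap: 0.9
gripper_force: 0.0
```

Request:
{"op": "move_arm", "data": {
  "plan": [
    [0, 0, 0, 0, 0, 0],
    [0, 0, 0, 0, 0, 0],
    [0, 0, 0, 0, 0, 0],
    [0, 0, 0, 0, 0, 0],
    [0, 0, 0, 0, 0, 0]
  ],
  "claw": 0,
  "force": 45
}}

```text
clock: 8.6
ee_pos: [524.4, -246.1, 39.5]
orientation: [1.0, 0.015, 0.002, 0.002]
ft_force: [-0.6, -2.0, 6.2]
finger_gap: 0.526
gripper_force: 48.2
```

Run:
```python
from h import *
n="scene"; im,d=env.read_camera(n); Q=cloud(n,d)
s=env.read_state(); print(s["ee_pos"],s["ft_force"],Rot.from_quat(s["orientation"]).as_matrix()[:,0],s["finger_gap"])
p=proj(n,[523,-249,30])[0].astype(int); print(p)
x=im[p[1]-60:p[1]+40,p[0]-60:p[0]+60]; cv2.imwrite("pics/s3.png",cv2.resize(x,None,fx=6,fy=6,interpolation=cv2.INTER_CUBIC))
```

```text
[ 524.35388312 -246.10519229   39.46816705] [ 0.21621303 -1.28751917  6.63878572] [0.99953316 0.0302484  0.00430038] 0.5320996911607215
[294 190]
```

View pics/s3.png

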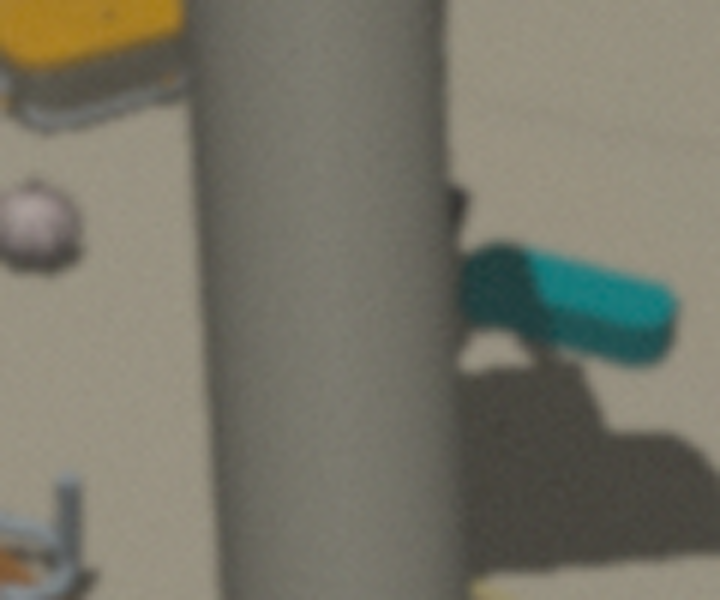

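The stone is hidden behind the upper arm in this crop. The finger gap is 0.53, about 45 mm, which matches its 46 mm width. The turquoise look-alike at (575,305) is untouched.

Request:
{"op": "move_arm", "data": {
  "plan": [
    [0, 0, 1.5, 0, 0, 0],
    [0, 0, 3.5, 0, 0, 0],
    [0, 0, 3.5, 0, 0, 0],
    [0, 0, 3.5, 0, 0, 0],
    [0, 0, 0, 0, 0, 0]
  ]
}}

```text
clock: 9.28
ee_pos: [524.1, -245.2, 160.6]
orientation: [1.0, 0.015, 0.003, 0.002]
ft_force: [0.3, 0.3, -2.3]
finger_gap: 0.522
gripper_force: 47.2
```

Request:
{"op": "move_arm", "data": {
  "plan": [
    [0.5, 2.5, 0, 0, 0, -1.9],
    [0.6, 4.5, 0, 0, 0, -1.9],
    [0.6, 4.5, 0, 0, 0, 0],
    [0.6, 4.5, 0, 0, 0, 0],
    [0.6, 4.5, 0, 0, 0, 0]
  ]
}}

```text
clock: 9.9
ee_pos: [550.3, -37.8, 155.6]
orientation: [1.0, -0.018, -0.002, -0.0]
ft_force: [0.3, 0.2, -3.0]
finger_gap: 0.521
gripper_force: 47.2
```

Request:
{"op": "move_arm", "data": {
  "plan": [
    [0.6, 4.5, 0, 0, 0, 0],
    [0.6, 4, 0, 0, 0, 0],
    [0.2, 2.2, 0, 0, 0, 0],
    [0, 0, 0, 0, 0, 0],
    [0, 0, 0, 0, 0, 0]
  ]
}}

```text
clock: 10.52
ee_pos: [564.7, 66.9, 156.2]
orientation: [1.0, -0.018, -0.001, 0.0]
ft_force: [-0.8, 0.0, -3.5]
finger_gap: 0.524
gripper_force: 47.2
```

Run:
```python
from h import *
im,d=env.read_camera("top"); P=cloud("top",d); cv2.imwrite("pics/top4.png",im)
s=env.read_state(); print(s["ee_pos"],s["ft_force"],Rot.from_quat(s["orientation"]).as_matrix()[:,0],s["finger_gap"])
b=(abs(P[...,0]-570)<110)&(abs(P[...,1]-65)<60)
for z in (110,120,130,140,150,160): print(z,(b&(abs(P[...,2]-z)<5)).sum())
x=cv2.resize(im[110:250,150:290],None,fx=4,fy=4,interpolation=cv2.INTER_CUBIC); cv2.imwrite("pics/crop4.png",x)
```

```text
[564.99227354  66.63967289 156.49747263] [ 0.7295806  -0.072641   -2.69581826] [ 0.99931869 -0.0368593  -0.00188197] 0.5256828346253846
110 0
120 15
130 27
140 80
150 340
160 1
```

View pics/crop4.png

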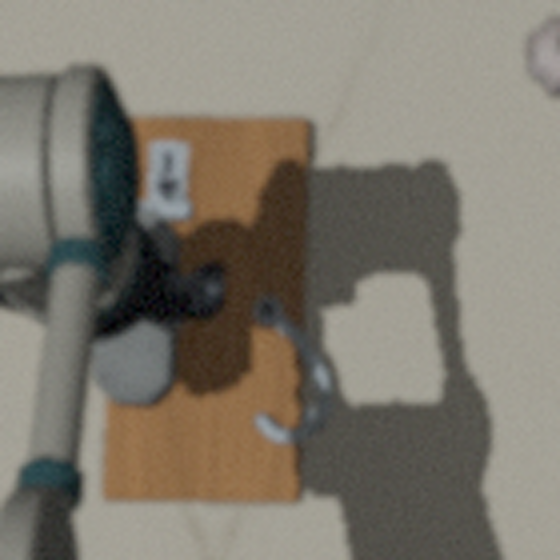

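The stone's near end is visible at about (135,365) in the crop, held level over the bed. The arm stays open along (270,310)–(270,430), clear of the stone.

Run:
```python
from h import *
im,d=env.read_camera("top"); P=cloud("top",d); Q=P.reshape(-1,3)
s=env.read_state(); print(s["ee_pos"])
b=(abs(Q[:,2]-147)<6)&(Q[:,0]<545)&(Q[:,0]>480)&(Q[:,1]>20)&(Q[:,1]<110); S=Q[b]
print(b.sum(),np.percentile(S,[1,99],axis=0).round(1),S.mean(0))
w=S[:,0]<550
print(np.percentile(S[S[:,0]>518,1],[1,99]))
A=np.c_[S[:,:2],np.ones(len(S))]; print("tilt",np.linalg.lstsq(A,S[:,2],rcond=None)[0])
```

```text
[565.21847328  66.44428793 156.74227677]
292 [[505.4  45.6 142.1]
 [544.8  91.3 152.2]] [526.04789261  67.85203243 147.28826241]
[45.42100781 91.30063258]
tilt [4.15483959e-03 3.03092532e-02 1.43046073e+02]
```

Request:
{"op": "move_arm", "data": {
  "plan": [
    [0, -0.1, -3.5, 0, 0, 0],
    [0, 0, -3.5, 0, 0, 0],
    [0, 0, -2, 0, 0, 0],
    [0, 0, -0.5, 0, 0, 0],
    [0, 0, 0, 0, 0, 0]
  ]
}}

```text
clock: 11.25
ee_pos: [566.0, 65.8, 62.5]
orientation: [1.0, -0.019, 0.0, 0.0]
ft_force: [0.0, 0.1, -2.4]
finger_gap: 0.524
gripper_force: 47.2
```

Request:
{"op": "move_arm", "data": {
  "plan": [
    [0, 0, -0.2, 0, 0, 0],
    [0, 0, -0.1, 0, 0, 0],
    [0, 0, -0.1, 0, 0, 0],
    [0, 0, 0, 0, 0, 0],
    [0, 0, 0, 0, 0, 0]
  ]
}}

```text
clock: 11.88
ee_pos: [565.8, 66.4, 58.4]
orientation: [1.0, -0.018, 0.0, 0.0]
ft_force: [0.6, 0.5, -2.8]
finger_gap: 0.527
gripper_force: 47.2
```

Request:
{"op": "move_arm", "data": {
  "plan": [
    [0, 0, -0.1, 0, 0, 0],
    [0, 0, -0.1, 0, 0, 0],
    [0, 0, 0, 0, 0, 0],
    [0, 0, 0, 0, 0, 0],
    [0, 0, 0, 0, 0, 0]
  ]
}}

```text
clock: 12.5
ee_pos: [565.7, 66.4, 56.3]
orientation: [1.0, -0.018, -0.0, 0.0]
ft_force: [-0.6, -0.6, -2.4]
finger_gap: 0.53
gripper_force: 47.2
```

Request:
{"op": "move_arm", "data": {
  "plan": [
    [0, 0, -0.1, 0, 0, 0],
    [0, 0, 0, 0, 0, 0],
    [0, 0, 0, 0, 0, 0],
    [0, 0, 0, 0, 0, 0],
    [0, 0, 0, 0, 0, 0]
  ]
}}

```text
clock: 13.12
ee_pos: [565.8, 66.4, 55.6]
orientation: [1.0, -0.018, 0.0, 0.0]
ft_force: [-1.4, 0.7, 3.0]
finger_gap: 0.52
gripper_force: 47.9
```

The stone is on the bed. Next I'll feel for the fence.

Request:
{"op": "move_arm", "data": {
  "plan": [
    [0, 0.05, 0, 0, 0, 0],
    [0, 0.05, 0, 0, 0, 0],
    [0, 0.05, 0, 0, 0, 0],
    [0, 0, 0, 0, 0, 0],
    [0, 0, 0, 0, 0, 0]
  ]
}}

```text
clock: 13.75
ee_pos: [566.1, 67.4, 55.6]
orientation: [1.0, -0.018, 0.0, 0.0]
ft_force: [-1.9, -4.3, 4.8]
finger_gap: 0.52
gripper_force: 48.2
```

Request:
{"op": "move_arm", "data": {
  "plan": [
    [0, 0.05, 0, 0, 0, 0],
    [0, 0.05, 0, 0, 0, 0],
    [0, 0, 0, 0, 0, 0],
    [0, 0, 0, 0, 0, 0],
    [0, 0, 0, 0, 0, 0]
  ]
}}

```text
clock: 14.38
ee_pos: [566.3, 68.6, 55.5]
orientation: [1.0, -0.018, 0.001, 0.0]
ft_force: [-0.2, -4.6, 6.0]
finger_gap: 0.527
gripper_force: 48.2
```

Request:
{"op": "move_arm", "data": {
  "plan": [
    [0, 0, 0.05, 0, 0, 0],
    [0, 0.05, 0, 0, 0, 0],
    [0, 0.05, 0, 0, 0, 0],
    [0, 0, 0, 0, 0, 0],
    [0, 0, 0, 0, 0, 0]
  ]
}}

```text
clock: 15.0
ee_pos: [565.8, 70.3, 55.6]
orientation: [1.0, -0.018, 0.0, -0.0]
ft_force: [0.5, -0.9, -0.6]
finger_gap: 0.525
gripper_force: 47.5
```

Request:
{"op": "move_arm", "data": {
  "plan": [
    [0, 0.05, 0, 0, 0, 0],
    [0, 0.05, 0, 0, 0, 0],
    [0, 0, 0, 0, 0, 0],
    [0, 0, 0, 0, 0, 0],
    [0, 0, 0, 0, 0, 0]
  ]
}}

```text
clock: 15.62
ee_pos: [565.4, 71.0, 55.6]
orientation: [1.0, -0.018, -0.0, -0.0]
ft_force: [0.4, 0.6, -1.6]
finger_gap: 0.526
gripper_force: 47.5
```

Request:
{"op": "move_arm", "data": {
  "plan": [
    [0, 0.05, 0, 0, 0, 0],
    [0, 0.05, 0, 0, 0, 0],
    [0, 0, 0, 0, 0, 0],
    [0, 0, 0, 0, 0, 0],
    [0, 0, 0, 0, 0, 0]
  ]
}}

```text
clock: 16.25
ee_pos: [565.4, 71.4, 55.7]
orientation: [1.0, -0.018, -0.0, 0.0]
ft_force: [-0.1, -5.7, -1.8]
finger_gap: 0.521
gripper_force: 47.4
```

Request:
{"op": "move_arm", "data": {
  "plan": [
    [0, 0.05, 0, 0, 0, 0],
    [0, 0.05, 0, 0, 0, 0],
    [0, 0, 0, 0, 0, 0],
    [0, 0, 0, 0, 0, 0],
    [0, 0, 0, 0, 0, 0]
  ]
}}

```text
clock: 16.88
ee_pos: [565.4, 71.5, 55.7]
orientation: [1.0, -0.018, -0.0, 0.001]
ft_force: [-0.3, -8.4, -1.7]
finger_gap: 0.526
gripper_force: 47.5
```

Request:
{"op": "move_arm", "data": {
  "plan": [
    [0, -0.07, 0, 0, 0, 0],
    [0.4, -0.01, 0, 0, 0, 0],
    [0.4, -0.02, 0, 0, 0, 0],
    [0.3, -0.01, 0, 0, 0, 0],
    [0, 0, 0, 0, 0, 0]
  ]
}}

```text
clock: 17.5
ee_pos: [572.5, 71.2, 55.6]
orientation: [1.0, -0.018, -0.004, 0.001]
ft_force: [-8.1, -5.4, 5.3]
finger_gap: 0.529
gripper_force: 48.3
```

Request:
{"op": "move_arm", "data": {
  "plan": [
    [0.07, 0, 0, 0, 0, 0],
    [0.07, 0, 0, 0, 0, 0],
    [0.06, -0.01, 0, 0, 0, 0],
    [0, 0, 0, 0, 0, 0],
    [0, 0, 0, 0, 0, 0]
  ]
}}

```text
clock: 18.12
ee_pos: [573.9, 71.2, 55.6]
orientation: [1.0, -0.018, -0.005, 0.001]
ft_force: [-9.3, -5.3, 6.7]
finger_gap: 0.524
gripper_force: 48.3
```

Request:
{"op": "move_arm", "data": {
  "plan": [
    [0, -0.08, 0.08, 0, 0, 0],
    [0, 0, 0, 0, 0, 0],
    [0, 0, 0, 0, 0, 0],
    [0, 0, 0, 0, 0, 0],
    [0, 0, 0, 0, 0, 0]
  ]
}}

```text
clock: 18.75
ee_pos: [578.5, 70.9, 56.3]
orientation: [1.0, -0.018, -0.0, 0.0]
ft_force: [-1.2, -3.3, -2.7]
finger_gap: 0.525
gripper_force: 47.3
```

Run:
```python
from h import *
n="scene"; im,d=env.read_camera(n); P=cloud(n,d)
s=env.read_state(); print(s["ee_pos"],s["ft_force"],s["wrist_torque"])
p=proj(n,[590,65,40])[0].astype(int); print(p)
x=im[p[1]-50:p[1]+50,p[0]-60:p[0]+60]; cv2.imwrite("pics/s5.png",cv2.resize(x,None,fx=6,fy=6,interpolation=cv2.INTER_CUBIC))
```

```text
[578.61895649  70.90089759  56.35313236] [-2.47934254 -3.97492839 -3.03846671] [-0.64632977  0.32626878  0.19097034]
[199 218]
```

View pics/s5.png

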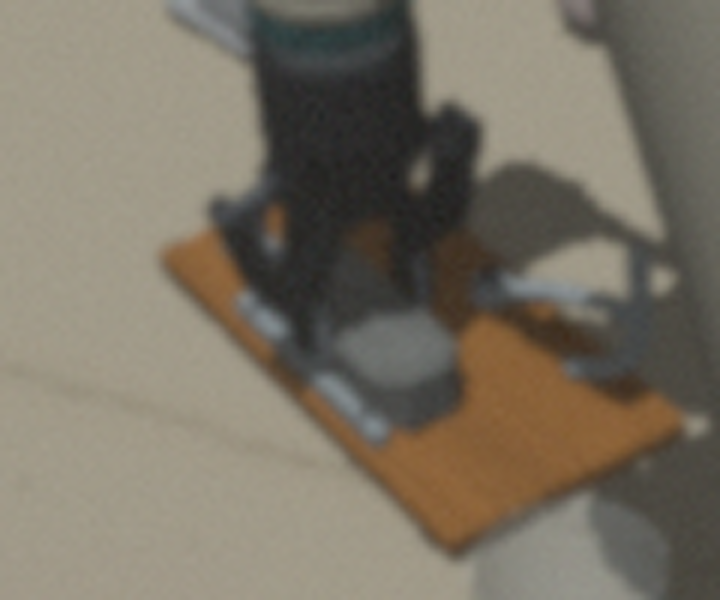

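The crop shows the stone, at about (400,360), lying along the fence (370,410), with the open arm at right. The earlier resistance was only bed friction, so I'll keep feeling for the stop with little load on the bed.

Request:
{"op": "move_arm", "data": {
  "plan": [
    [0.05, -0.03, 0, 0, 0, 0],
    [0.05, 0, 0, 0, 0, 0],
    [0.05, 0, 0, 0, 0, 0],
    [0, 0, 0, 0, 0, 0],
    [0, 0, 0, 0, 0, 0]
  ]
}}

```text
clock: 19.42
ee_pos: [580.6, 70.8, 56.8]
orientation: [1.0, -0.018, 0.0, -0.0]
ft_force: [-0.2, -1.6, -3.4]
finger_gap: 0.527
gripper_force: 47.3
```

Request:
{"op": "move_arm", "data": {
  "plan": [
    [0.05, 0, 0, 0, 0, 0],
    [0.05, 0, 0, 0, 0, 0],
    [0.05, -0.01, 0, 0, 0, 0],
    [0, 0, 0, 0, 0, 0],
    [0, 0, 0, 0, 0, 0]
  ]
}}

```text
clock: 20.05
ee_pos: [582.1, 70.6, 56.7]
orientation: [1.0, -0.018, 0.0, -0.0]
ft_force: [-0.2, -0.3, -3.2]
finger_gap: 0.523
gripper_force: 47.3
```

Request:
{"op": "move_arm", "data": {
  "plan": [
    [0.05, 0, 0, 0, 0, 0],
    [0.05, 0, 0, 0, 0, 0],
    [0, 0, 0, 0, 0, 0],
    [0, 0, 0, 0, 0, 0],
    [0, 0, 0, 0, 0, 0]
  ]
}}

```text
clock: 20.68
ee_pos: [582.7, 70.5, 56.6]
orientation: [1.0, -0.018, 0.0, 0.0]
ft_force: [0.8, -0.9, -2.8]
finger_gap: 0.525
gripper_force: 47.3
```

Request:
{"op": "move_arm", "data": {
  "plan": [
    [0.05, 0, -0.03, 0, 0, 0],
    [0.05, 0, 0, 0, 0, 0],
    [0, 0, 0, 0, 0, 0],
    [0, 0, 0, 0, 0, 0],
    [0, 0, 0, 0, 0, 0]
  ]
}}

```text
clock: 21.3
ee_pos: [583.7, 70.5, 56.3]
orientation: [1.0, -0.018, -0.0, 0.0]
ft_force: [-0.3, 0.2, -3.3]
finger_gap: 0.527
gripper_force: 47.3
```

Request:
{"op": "move_arm", "data": {
  "plan": [
    [0.05, -0.01, 0, 0, 0, 0],
    [0.05, 0, 0, 0, 0, 0],
    [0, 0, 0, 0, 0, 0],
    [0, 0, 0, 0, 0, 0],
    [0, 0, 0, 0, 0, 0]
  ]
}}

```text
clock: 21.92
ee_pos: [584.5, 70.4, 56.2]
orientation: [1.0, -0.018, -0.0, 0.0]
ft_force: [-0.5, -0.3, -2.3]
finger_gap: 0.523
gripper_force: 47.3
```

Request:
{"op": "move_arm", "data": {
  "plan": [
    [0.05, 0, 0, 0, 0, 0],
    [0.05, 0, 0, 0, 0, 0],
    [0, 0, 0, 0, 0, 0],
    [0, 0, 0, 0, 0, 0],
    [0, 0, 0, 0, 0, 0]
  ]
}}

```text
clock: 22.55
ee_pos: [584.5, 70.4, 56.1]
orientation: [1.0, -0.018, -0.001, 0.0]
ft_force: [-5.4, -1.5, -0.1]
finger_gap: 0.526
gripper_force: 47.5
```

Request:
{"op": "move_arm", "data": {
  "plan": [
    [0.05, 0, 0, 0, 0, 0],
    [0.05, -0.01, 0, 0, 0, 0],
    [0, 0, 0, 0, 0, 0],
    [0, 0, 0, 0, 0, 0],
    [0, 0, 0, 0, 0, 0]
  ]
}}

```text
clock: 23.18
ee_pos: [584.6, 70.4, 56.0]
orientation: [1.0, -0.018, -0.002, 0.0]
ft_force: [-6.7, -0.9, 0.6]
finger_gap: 0.528
gripper_force: 47.7
```

Request:
{"op": "move_arm", "data": {
  "plan": [
    [-0.05, 0.06, -0.03, 0, 0, 0],
    [0, 0.03, -0.03, 0, 0, 0],
    [0, 0, 0, 0, 0, 0],
    [0, 0, 0, 0, 0, 0],
    [0, 0, 0, 0, 0, 0]
  ]
}}

```text
clock: 23.8
ee_pos: [584.5, 70.6, 55.6]
orientation: [1.0, -0.018, -0.002, 0.001]
ft_force: [-6.3, -2.1, 0.8]
finger_gap: 0.525
gripper_force: 47.9
```

Request:
{"op": "move_arm", "data": {
  "plan": [
    [0, 0, 0, 0, 0, 0],
    [0, 0, 0, 0, 0, 0],
    [0, 0, 0, 0, 0, 0],
    [0, 0, 0, 0, 0, 0],
    [0, 0, 0, 0, 0, 0]
  ],
  "claw": 0.68
}}

```text
clock: 24.42
ee_pos: [586.4, 71.2, 55.7]
orientation: [1.0, -0.018, 0.0, 0.0]
ft_force: [0.3, 0.3, -0.7]
finger_gap: 0.681
gripper_force: 0.0
```

Request:
{"op": "move_arm", "data": {
  "plan": [
    [0, 0, 1.5, 0, 0, 0],
    [0, 0, 4, 0, 0, 0],
    [0, 0, 5, 0, 0, 0],
    [0, 0, 2, 0, 0, 0],
    [-3, -3, 0, 0, 0, 0]
  ]
}}

```text
clock: 25.05
ee_pos: [559.5, 41.8, 184.3]
orientation: [1.0, -0.017, 0.005, -0.0]
ft_force: [-0.5, -1.2, 0.7]
finger_gap: 0.681
gripper_force: 0.0
```

Run:
```python
from h import *
im,d=env.read_camera("scene"); P=cloud("scene",d); Q=P.reshape(-1,3)
s=env.read_state(); print(s["ee_pos"],s["ft_force"])
b=(abs(Q[:,2]-46)<4)&(abs(Q[:,0]-585)<90)&(Q[:,1]>35)&(Q[:,1]<100); S=Q[b]; print(len(S),np.percentile(S,[2,98],axis=0).round(1),np.median(S[:,2]))
b=(abs(Q[:,0]-510)<60)&(Q[:,1]<60)&(Q[:,1]>-70)&(Q[:,2]>50)&(Q[:,2]<90); print("post",Q[b].mean(0).round(1),b.sum())
p=proj("scene",[580,50,40])[0].astype(int)
x=im[p[1]-50:p[1]+50,p[0]-60:p[0]+60]; cv2.imwrite("pics/s6.png",cv2.resize(x,None,fx=6,fy=6,interpolation=cv2.INTER_CUBIC))
```

```text
[552.29689198  38.1186262  182.70625775] [-5.01074948 -3.01895015 -0.79671033]
421 [[527.4  49.5  42.6]
 [639.7  94.9  48.9]] 45.59249656699694
post [496.5 -31.5  66.3] 36
```

View pics/s6.png

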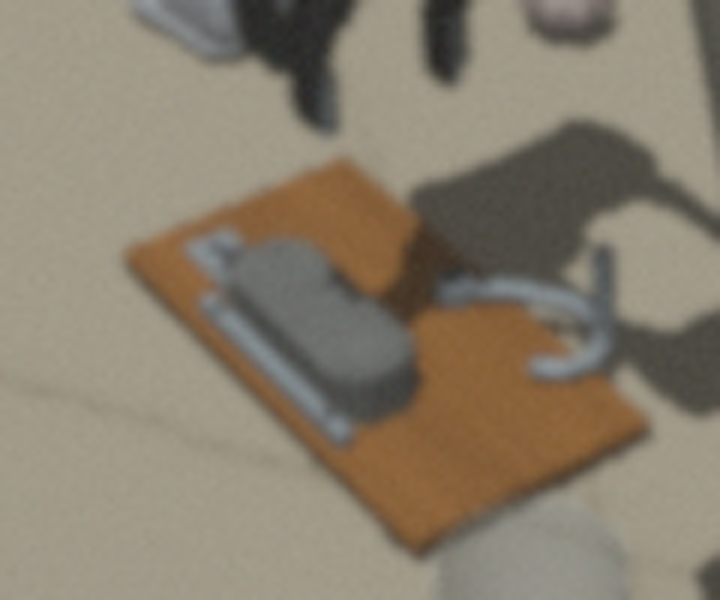

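The crop shows the stone flat along the fence (275,370), its far end at the stop (215,250). The open arm's post is at (603,270). Next I'll grip the post.

Request:
{"op": "move_arm", "data": {
  "plan": [
    [-2.8, -3.8, 0, 0, 0, 0],
    [-2.8, -3.7, 0, 0, 0, 0],
    [0, 0, 0, 0, 0, 0],
    [0, 0, 0, 0, 0, 0],
    [0, 0, 0, 0, 0, 0]
  ],
  "claw": 0.6
}}

```text
clock: 25.72
ee_pos: [501.0, -33.2, 181.0]
orientation: [1.0, -0.018, 0.001, -0.0]
ft_force: [-0.3, 1.1, -0.3]
finger_gap: 0.603
gripper_force: 0.0
```

Request:
{"op": "move_arm", "data": {
  "plan": [
    [-0.3, -0.2, -4, 0, 0, 0],
    [0, 0, -4, 0, 0, 0],
    [0, 0, -2.2, 0, 0, 0],
    [0, 0, 0, 0, 0, 0],
    [0, 0, 0, 0, 0, 0]
  ]
}}

```text
clock: 26.35
ee_pos: [498.3, -35.5, 79.4]
orientation: [1.0, -0.018, 0.001, 0.0]
ft_force: [0.4, 0.1, 0.7]
finger_gap: 0.603
gripper_force: 0.0
```

Request:
{"op": "move_arm", "data": {
  "plan": [
    [0, 0, 0, 0, 0, 0],
    [0, 0, 0, 0, 0, 0],
    [0, 0, 0, 0, 0, 0],
    [0, 0, 0, 0, 0, 0],
    [0, 0, 0, 0, 0, 0]
  ],
  "claw": 0,
  "force": 25
}}

```text
clock: 26.98
ee_pos: [497.8, -34.7, 79.6]
orientation: [1.0, -0.019, 0.001, -0.001]
ft_force: [0.5, 4.9, 3.7]
finger_gap: 0.128
gripper_force: 25.3
```

Request:
{"op": "move_arm", "data": {
  "plan": [
    [-0.27, 0.76, 0, 0, 0, 0],
    [-0.19, 0.78, 0, 0, 0, 0],
    [-0.12, 0.8, 0, 0, 0, 0],
    [-0.04, 0.81, 0, 0, 0, 0],
    [0.04, 0.81, 0, 0, 0, 0]
  ]
}}

```text
clock: 27.6
ee_pos: [490.4, 3.9, 79.4]
orientation: [1.0, -0.018, -0.001, 0.0]
ft_force: [-2.3, -0.3, 6.7]
finger_gap: 0.127
gripper_force: 25.7
```

Request:
{"op": "move_arm", "data": {
  "plan": [
    [0.11, 0.8, 0, 0, 0, 0],
    [0.1, 0.4, 0, 0, 0, 0],
    [0, 0, 0, 0, 0, 0],
    [0, 0, 0, 0, 0, 0],
    [0, 0, 0, 0, 0, 0]
  ]
}}

```text
clock: 28.22
ee_pos: [493.3, 17.2, 79.4]
orientation: [1.0, -0.019, 0.0, -0.001]
ft_force: [-0.6, 4.5, 5.3]
finger_gap: 0.126
gripper_force: 25.7
```

Request:
{"op": "move_arm", "data": {
  "plan": [
    [0.04, 0.15, 0, 0, 0, 0],
    [0.04, 0.15, 0, 0, 0, 0],
    [0, 0, 0, 0, 0, 0],
    [0, 0, 0, 0, 0, 0],
    [0, 0, 0, 0, 0, 0]
  ]
}}

```text
clock: 28.85
ee_pos: [494.3, 20.2, 79.4]
orientation: [1.0, -0.019, 0.0, -0.001]
ft_force: [-1.4, 5.2, 5.1]
finger_gap: 0.126
gripper_force: 25.7
```

Request:
{"op": "move_arm", "data": {
  "plan": [
    [0.05, 0.15, 0, 0, 0, 0],
    [0.05, 0.15, 0, 0, 0, 0],
    [0, 0, 0, 0, 0, 0],
    [0, 0, 0, 0, 0, 0],
    [0, 0, 0, 0, 0, 0]
  ]
}}

```text
clock: 29.48
ee_pos: [495.4, 23.2, 79.4]
orientation: [1.0, -0.019, 0.0, -0.001]
ft_force: [-0.1, 5.6, 5.6]
finger_gap: 0.125
gripper_force: 25.7
```

Request:
{"op": "move_arm", "data": {
  "plan": [
    [0.05, 0.15, 0, 0, 0, 0],
    [0.05, 0.15, 0, 0, 0, 0],
    [0, 0, 0, 0, 0, 0],
    [0, 0, 0, 0, 0, 0],
    [0, 0, 0, 0, 0, 0]
  ]
}}

```text
clock: 30.1
ee_pos: [496.8, 26.4, 79.4]
orientation: [1.0, -0.019, 0.001, -0.001]
ft_force: [0.1, 6.4, 5.3]
finger_gap: 0.129
gripper_force: 25.7
```

Request:
{"op": "move_arm", "data": {
  "plan": [
    [0.06, 0.15, 0, 0, 0, 0],
    [0, 0, 0, 0, 0, 0],
    [0, 0, 0, 0, 0, 0],
    [0, 0, 0, 0, 0, 0],
    [0, 0, 0, 0, 0, 0]
  ]
}}

```text
clock: 30.72
ee_pos: [497.3, 27.6, 79.4]
orientation: [1.0, -0.019, 0.001, -0.001]
ft_force: [-0.5, 5.5, 4.7]
finger_gap: 0.132
gripper_force: 25.7
```

Request:
{"op": "move_arm", "data": {
  "plan": [
    [0.06, 0.15, 0, 0, 0, 0],
    [0, 0, 0, 0, 0, 0],
    [0, 0, 0, 0, 0, 0],
    [0, 0, 0, 0, 0, 0],
    [0, 0, 0, 0, 0, 0]
  ]
}}

```text
clock: 31.35
ee_pos: [497.5, 28.1, 79.4]
orientation: [1.0, -0.018, 0.0, -0.0]
ft_force: [-0.9, 1.9, 5.7]
finger_gap: 0.129
gripper_force: 25.7
```

Request:
{"op": "move_arm", "data": {
  "plan": [
    [0.06, 0.15, 0, 0, 0, 0],
    [0, 0, 0, 0, 0, 0],
    [0, 0, 0, 0, 0, 0],
    [0, 0, 0, 0, 0, 0],
    [0, 0, 0, 0, 0, 0]
  ]
}}

```text
clock: 31.98
ee_pos: [497.5, 28.4, 79.4]
orientation: [1.0, -0.018, -0.0, 0.001]
ft_force: [-2.3, -3.8, 6.3]
finger_gap: 0.132
gripper_force: 25.8
```

The nose is on the stone, so I'll ease the load and let go.

Request:
{"op": "move_arm", "data": {
  "plan": [
    [-0.03, -0.08, 0, 0, 0, 0],
    [0, 0, 0, 0, 0, 0],
    [0, 0, 0, 0, 0, 0],
    [0, 0, 0, 0, 0, 0],
    [0, 0, 0, 0, 0, 0]
  ]
}}

```text
clock: 32.6
ee_pos: [497.5, 28.2, 79.4]
orientation: [1.0, -0.018, -0.0, 0.0]
ft_force: [-2.0, 0.1, 7.0]
finger_gap: 0.127
gripper_force: 25.7
```

Request:
{"op": "move_arm", "data": {
  "plan": [
    [0, 0, 0, 0, 0, 0],
    [0, 0, 0, 0, 0, 0],
    [0, 0, 0, 0, 0, 0],
    [0, 0, 0, 0, 0, 0],
    [0, 0, 0, 0, 0, 0]
  ],
  "claw": 0.5
}}

```text
clock: 33.22
ee_pos: [497.8, 28.5, 78.6]
orientation: [1.0, -0.018, -0.0, 0.0]
ft_force: [0.4, -0.3, 0.6]
finger_gap: 0.499
gripper_force: 0.0
```

Request:
{"op": "move_arm", "data": {
  "plan": [
    [0, 0, 3, 0, 0, 0],
    [0, 0, 5, 0, 0, 0],
    [0, 0, 5, 0, 0, 0],
    [-2, -5, 1, 0, 0, 0],
    [-1, -4, 0, 0, 0, 0]
  ]
}}

```text
clock: 33.85
ee_pos: [467.7, -62.5, 220.2]
orientation: [1.0, -0.017, 0.002, 0.001]
ft_force: [0.1, 0.0, -0.4]
finger_gap: 0.499
gripper_force: 0.0
```

Request:
{"op": "move_arm", "data": {
  "plan": [
    [0, -5, 0, 0, 0, 0],
    [0, -5, 0, 0, 0, 0],
    [0, -3, 0, 0, 0, 0],
    [0, 0, 0, 0, 0, 0],
    [0, 0, 0, 0, 0, 0]
  ]
}}

```text
clock: 34.48
ee_pos: [467.5, -190.7, 218.4]
orientation: [1.0, -0.018, -0.0, -0.001]
ft_force: [0.2, -0.8, 0.5]
finger_gap: 0.502
gripper_force: 0.0
```

Run:
```python
from h import *
im,d=env.read_camera("top"); P=cloud("top",d); Q=P.reshape(-1,3)
b=(abs(Q[:,2]-46)<4)&(abs(Q[:,0]-585)<90)&(Q[:,1]>35)&(Q[:,1]<100); S=Q[b]; print(b.sum(),np.percentile(S,[2,98],axis=0).round(1),np.median(S[:,2]))
r=cv2.minAreaRect(S[:,:2].astype(np.float32)); print(r)
b=(abs(Q[:,0]-510)<60)&(Q[:,1]<60)&(Q[:,1]>-70)&(Q[:,2]>55)&(Q[:,2]<90); print("post",Q[b].mean(0).round(1),b.sum())
x=cv2.resize(im[110:300,140:330],None,fx=3,fy=3,interpolation=cv2.INTER_CUBIC); cv2.imwrite("pics/t7.png",x)
```

```text
690 [[528.7  48.6  42.5]
 [640.5  93.7  49.4]] 46.240363779770746
((584.0220947265625, 71.62753295898438), (46.64841079711914, 120.0523452758789), 89.1650619506836)
post [496.7  28.3  75.3] 20
```

View pics/t7.png

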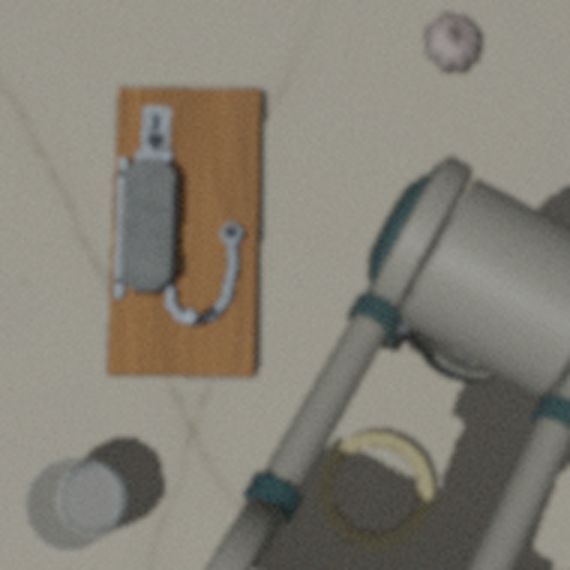

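The top crop shows the stone flush along the fence (120,225) with one end on the stop (155,155). The arm's nose is on its cut corner (170,290), and the garlic, tumbler and tape are where they were.

```bash
python3 -c "
from bench import env; print(env.job_done())"
```

```text
the job is handed in; nothing more can be done
None
```

The stone is flat on the bed against the fence and end stop (about 7 N felt at the stop), the arm's nose is on its cut corner, and I handed the job in at about 35 s with the gripper clear of everything.

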